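# Post a slide box through the return flap

### The job

Return the green slide box: with the fingertips only, push it across the steel apron and in through the yellow gravity flap until it slips down the chute into the return box, then draw the fingers back out so that the flap hangs shut. Keep the green box sliding on the apron, never lifted or knocked off it, and leave the orange slide box and everything else where they stand.

Things in the scene. Friction and masses are not known exactly. Their poses are not given: they have to be found in the camera images.
- green_box: Closed green plastic slide box with a paper label on top, about 110 g: 90 long (x) x 48 wide (y) x 28 high, rigid. Origin: centre of its underside; z up, x along its length. It starts lying on the apron, left or right of the middle, roughly (within 0.35 rad) pointing at the housing. It slides easily on the steel (friction about 0.3).
- orange_box: The same slide box in orange, lying on the other half of the apron; it stays there (at most 12 mm of disturbance). Origin and axes as for the green box.
- intake: The slide-return box, fixed to the bench: blue plinth, steel apron on top, clear housing behind. Origin: on the bench under the middle of the doorway's front; x points in through the doorway (within 0.3 rad of world x), y left, z up; the other entries give mm in this frame. Apron level, no rims, height 80, x -200 to 35, y -140 to 140. Housing x -4 to 248, y -68 to 68, roof at height 156.
- sill (a point): Point on the apron in the middle of the doorway, at height 80 over the intake's origin, same axes. The doorway is 84 wide (y -42 to 42), in a front wall 6 thick (x -4 to 2).
- lintel (a point): Middle of the front lower edge of the bar over the doorway: x -4, height 144. The bar runs from x -4 to 4 and up to height 156. Upright fingers cannot pass it; fingers leaning forward by some 20 degrees or more (tips towards the housing) can follow a box 10 mm or more past the doorway under it.
- chute_edge (a point): Middle of the apron's inner edge inside the housing, x 35, height 80. From here a steel ramp falls at 40 degrees to a floor at height 5 (x 125 to 242). A box tips and slides down by itself once its middle is past this edge, that is when its back end is about 10 mm in front of the doorway or nearer.
- flap (a joint): Angle of the yellow flap (rad): 0 hangs shut, grows as its lower edge swings inwards, stop at 1.45; it cannot swing outwards. Hinge line level along the intake's y, at x 8, height 138. The flap is 90 wide, 3 thick, about 45 g, hangs to 4 mm above the apron, opens at a light push of a box or a finger and falls shut by itself within about 1 s when nothing holds it.
- flap_edge (a point): Middle of the flap's lower edge, 54 mm below the hinge when shut.
- petri_dish: Glass dish with a lid, 64 across, 14 high, lying on the bench to the right. Origin: centre of its underside.
- cup_a: Clear plastic specimen cup, 72 across, 75 high, on the bench to the left. Origin: centre of its underside.
- cup_b: White plastic specimen cup, 72 across, 55 high, on the bench to the left. Origin: centre of its underside.
- beaker: Glass beaker, 90 across, 120 high, on the bench to the left. Origin: centre of its underside.
- reagent_jar: Amber glass jar, 60 across, 90 high, on the bench to the right. Origin: centre of its underside.
- forceps: Steel forceps, 120 long, 4 high, lying on the bench to the right. Origin: under their middle.
Not all that is in view belongs to the job. What is meant by the green_box is not red, and is the larger of those in its own colour.

How it is judged:
By the outcome, as a careful person would: the job done as asked, in the order asked, and still so for the second after the job is handed in, with the robot touching nothing.
It also fails if it takes over 54 s, if anything falls off the work surface, if the arm or the gripper's body presses on something with over 40 N, if the wrist force passes 120 N, or if a joint passes its speed limit or range.

### The arm

A 6-joint arm with a two-finger parallel gripper is mounted at the origin on the work surface. World frame = base frame: x ahead of the robot, y to its left, z up, the work surface at z = 0. Lengths are in m, angles in rad, forces in N, time in s.
With the tool pointing down it reaches from about 0.3 to 0.775 m from the base axis. Payload 14.6 kg.
Tool frame: the origin (TCP) lies on the centre line of the jaws, within the pads' length; the fingertips stand 19 mm ahead of it and the grasp point (between the pads) is the TCP; y points along the fingers, x is the direction in which the jaws open and shut, and the axes are right-handed (so a half turn about y gives the same grasp; the last joint's range is limited). The gripper opens to 94 mm and grips with 3 to 60 N. Pads are 16 mm wide; open, the fingers measure 119 mm over their backs; the gripper's body (75 mm by 177 mm) begins 78 mm behind the grasp point.
Start: joints at [1.077, 0.3, 1.521, -0, 1.321, -0.067], TCP at [0.228, 0.501, 0.224] pointing down, gripper open.
Joint ranges: [-3.03, 3.03], [-0.79, 2.21], [0.23, 2.52], [-1.04, 4.18], [0, 3.07], [-2.55, 2.55]. Speed limits (rad/s): [2.22, 2.22, 2.57, 3.14, 3.14, 3.14].

### API

Orientations are given as [roll, pitch, yaw] about the fixed x, y, z axes, in that order (R = Rz(yaw) Ry(pitch) Rx(roll)).
In Python, from station import get_obs, cams, workorder gives the robot as it stands.
- The arm moves only by the shell command python3 -m handwheel 'ROWS' [FORCE]. ROWS is JSON, a list of rows, each an object of numbers: "fingers": the opening, from -1 (shut) to 1 (fully open); "x", "y", "z": the shift along the tool's x, y, z in m; "spin": the turn about the tool's y in degrees. In form: [{"fingers": .., "x": .., "y": .., "z": .., "spin": ..}, ...]. A call has exactly 10 rows; each row is the pose to reach, as a shift and turn from the pose commanded when the call began, along the tool's axes at that moment; what a row does not reach only later rows make up. A row lasts 1/10 s, in which the tool goes at most 50 mm and 8.59 degrees, less where a joint would pass 70% of its speed; a pose out of reach is approached as far as the arm can. A call with a gripper value outside its range is refused whole. The fingers move at their own pace and stop on an object; FORCE is the grip in N (left out, the last holds). Time passes only in rows, so rows that repeat a pose let the fingers close, or fill a call up. It gives the time, the measured TCP pose, the force and the opening at its end, in the units of the state.
- get_obs(): the state, without advancing time (a new reading comes with each control period).
- cams.camera(name): name is "side" or "top"; returns (picture, depth): 480x640x3 uint8, red, green, blue; 480x640 float32, m along the optical axis (not along the pixel's ray), 0 where there is no reading.
- cams.get_calibration(name): a dict with "fx", "fy", "cx", "cy" (pixels), "dist" ([k1, k2, p1, p2, k3] as OpenCV has them; the pictures are not rectified), "view" (4x4, takes a point from world to camera coordinates). Camera axes: x right, y down, z forward; pixel columns grow to the right and rows downward; lengths in m; the calibration is good to about 2 mm. A picture is of the moment at which its call begins. get_calibration takes no time and is no camera call.
- workorder.hand_in(): hands the job in, once; it reports no verdict.
The state is a dict: "time_s": time; "qpos": joint angles; "joint_vel": joint speeds; "tau": joint torques, N m; "ee_pos": TCP position; "eef_rot": TCP orientation; "force": force on the tool from outside, world axes, zero at the start; "moment": the same for the moment, N m; "grip_width": finger opening in m.
Only numpy, scipy, OpenCV 4.12 (cv2) and the standard library are available. Lean on these libraries where they do the work, as an engineer would, in place of code of your own. Each camera call takes 0.05 s, during which the arm holds its last target. There are 200 camera calls.

## Working session

There is one attempt and no reset: what is moved stays moved. The work goes in short steps, Python scripts to look and compute and a shell command to move; the robot and the scene stay as the last step left them, time stands still between calls to the robot, and variables do not carry over. Pictures are saved under pics/ and viewed, about 8 in all and at most 12, crops included, and the job is handed in when it is done.

```bash
mkdir -p pics; ls; cat > h.py <<'E'
import numpy as np, cv2
from station import get_obs, cams, workorder
def shot(n,f):
    p,d=cams.camera(n); cv2.imwrite('pics/'+f+'.png',p[:,:,::-1]); np.savez('pics/'+f+'.npz',p=p,d=d); return p,d
def cloud(n,d):
    c=cams.get_calibration(n); K=np.array([[c['fx'],0,c['cx']],[0,c['fy'],c['cy']],[0,0,1.]])
    v,u=np.mgrid[0:480,0:640]; q=cv2.undistortPoints(np.stack([u,v],-1).reshape(-1,1,2).astype(float),K,np.array(c['dist'],float)).reshape(480,640,2)
    P=np.dstack([q*d[...,None],d]); V=np.array(c['view']); 
    return (P-V[:3,3])@V[:3,:3]
E
python3 - <<'E'
from h import *
print(get_obs())
for n in('top','side'):
    p,d=shot(n,n+'0'); print(cams.get_calibration(n))
a=cv2.imread('pics/top0.png');b=cv2.imread('pics/side0.png')
E
```

```text
pics
{'time_s': 0.0, 'qpos': array([ 1.07736520e+00,  3.00440485e-01,  1.52160740e+00,  4.54487613e-05,
        1.32069542e+00, -6.66385868e-02]), 'joint_vel': array([-0.00108388,  0.00021847,  0.00018607, -0.00109277,  0.0011098 ,
       -0.00040891]), 'tau': array([-2.38864442e-05, -5.31807768e+01, -3.52742743e+01,  7.08805863e-02,
        2.43749586e-02, -1.17202417e-04]), 'ee_pos': array([0.22756748, 0.50043796, 0.22389198]), 'eef_rot': array([-1.57067578e+00,  1.14516614e-03,  1.14399258e+00]), 'force': array([ 0.09505468, -0.63433907,  1.09926429]), 'moment': array([-0.00879771,  0.01261671,  0.0581043 ]), 'grip_width': 0.09414726232365746}
{'fx': 463.160218889823, 'fy': 463.160218889823, 'cx': 322.71898072088027, 'cy': 241.7907278337691, 'dist': array([0.02077161, 0.        , 0.        , 0.        , 0.        ]), 'view': array([[-0.00819932, -0.99994669, -0.00627523,  0.01648544],
       [-0.99035639,  0.00898828, -0.13825131,  0.56661537],
       [ 0.13830035,  0.00508115, -0.9903773 ,  1.29319696],
       [ 0.        ,  0.        ,  0.        ,  1.        ]])}
{'fx': 486.4945199554163, 'fy': 486.4945199554163, 'cx': 321.0510086047268, 'cy': 235.98744193802898, 'dist': array([-0.09165992,  0.        ,  0.        ,  0.        ,  0.        ]), 'view': array([[ 0.99534003, -0.09634303,  0.00403125, -0.55020585],
       [-0.05136507, -0.56511691, -0.82341029,  0.13271256],
       [ 0.08160797,  0.81936616, -0.56743214,  1.23984333],
       [ 0.        ,  0.        ,  0.        ,  1.        ]])}
```

View pics/top0.png

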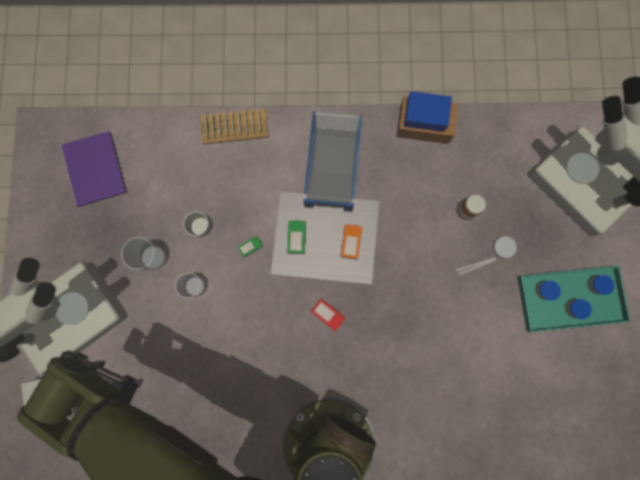

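View pics/side0.png

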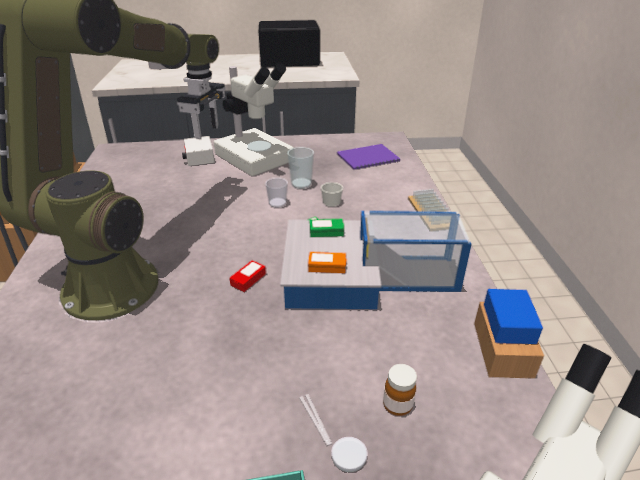

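The top view shows the green box at (297,237) and the orange one at (351,242). The apron spans (272–378, 193–283) and the housing is above it. A smaller green decoy at (250,246) and a red box lie on the bench. Next I'll measure these.

```bash
cat >> h.py <<'E'
def rect(P,m,u0):
    q=(P[m][:,:2]*1000).astype(np.float32); (c,s,a)=cv2.minAreaRect(q)
    B=cv2.boxPoints((c,s,a)); e=[B[1]-B[0],B[2]-B[1]]; 
    return np.array(c),s,[float(np.arctan2(*(v[::-1]))) for v in e],B
def box(P,p,col,z0=0.1,z1=0.116):
    h=cv2.cvtColor(p,cv2.COLOR_RGB2HSV).astype(int)
    H=h[...,0]; m=(h[...,1]>120)&(h[...,2]>60)&((H>45)&(H<80) if col=='g' else (H>4)&(H<20))
    m&=(P[...,2]>z0-.03)&(P[...,2]<z1)
    m=cv2.morphologyEx(m.astype(np.uint8),cv2.MORPH_CLOSE,np.ones((9,9)))>0
    n,l,st,_=cv2.connectedComponentsWithStats(m.astype(np.uint8)); k=1+np.argmax(st[1:,4]); m=l==k
    return m
E
python3 - <<'E'
from h import *
for n in('top','side'):
    z=np.load(f'pics/{n}0.npz'); p,d=z['p'],z['d']; P=cloud(n,d)
    reg=(P[...,0]>.35)&(P[...,0]<.9)&(abs(P[...,1])<.25)
    m=reg&(abs(P[...,2]-.08)<.008)&(d>0)
    print(n,'apron',np.median(P[m][:,2]),rect(P,m,0))
    for c in 'go':
        b=box(P,p,c); zt=np.median(P[b][:,2]); b2=b&(P[...,2]>.1)
        print(c,zt,b.sum(),rect(P,b2,0))
    m=reg&(P[...,2]>.148)&(P[...,2]<.165); print('roof',m.sum(),rect(P,m,0))
E
```

```text
top apron 0.07952628295459535 (array([689.90551758, -27.69671631]), (314.3167724609375, 513.705810546875), [-0.2812235951423645, 1.2895727157592773], array([[ 399.5263  , -107.396645],
       [ 893.05194 , -249.96613 ],
       [ 980.2847  ,   52.003212],
       [ 486.7591  ,  194.5727  ]], dtype=float32))
g 0.10784269746833994 118 (array([496.95062256,  55.40561295]), (247.1608123779297, 40.00715637207031), [-1.3153109550476074, 0.25548508763313293], array([[372.32632  ,  43.529293 ],
       [382.43674  ,   4.8207397],
       [621.57495  ,  67.28194  ],
       [611.4645   , 105.990486 ]], dtype=float32))
o 0.10741776302986034 335 (array([489.4822998 , -48.56945038]), (51.25438690185547, 233.68795776367188), [-0.2467465102672577, 1.3240505456924438], array([[ 369.91782  ,  -44.88127  ],
       [ 596.5279   , -101.959625 ],
       [ 609.04675  ,  -52.25763  ],
       [ 382.4367   ,    4.8207245]], dtype=float32))
roof 4499 (array([779.53448486, -16.88365936]), (135.78387451171875, 255.16668701171875), [-0.10774483531713486, 1.4630517959594727], array([[645.39014 , -70.66203 ],
       [
[... 553 characters left out ...]
514], array([[  445.54724 ,  -993.28296 ],
       [  532.84753 , -1000.20703 ],
       [  620.3253  ,   102.72839 ],
       [  533.025   ,   109.652466]], dtype=float32))
o 0.07152055338662693 712 (array([ 453.27761841, -993.89605713]), (0.0, 0.0), [0.0, 0.0], array([[ 453.27762, -993.89606],
       [ 453.27762, -993.89606],
       [ 453.27762, -993.89606],
       [ 453.27762, -993.89606]], dtype=float32))
roof 3227 (array([780.88745117, -17.69032288]), (142.99684143066406, 253.36245727539062), [-0.11217007040977478, 1.4586262702941895], array([[ 646.99915 ,  -74.55935 ],
       [ 898.7694  , -102.91948 ],
       [ 914.77576 ,   39.178703],
       [ 663.0055  ,   67.53883 ]], dtype=float32))
```

```bash
cat >> h.py <<'E'
O=np.array([.6567,-.0036]); YAW=-.109
def toI(P):
    c,s=np.cos(YAW),np.sin(YAW); q=P[...,:2]-O
    return np.dstack([q[...,0]*c+q[...,1]*s,-q[...,0]*s+q[...,1]*c,P[...,2]])
def boxes(n,d):
    I=toI(cloud(n,d)); r=[]
    for s in(1,-1):
        m=(I[...,0]>-.22)&(I[...,0]<-.006)&(abs(I[...,1])<.15)&(s*I[...,1]>0)&(abs(I[...,2]-.108)<.008)&(d>0)
        c,sz,a,B=rect(I,m,0); r.append((m.sum(),c.round(1),np.round(sz,1),np.round(a,3),B.round(0).tolist()))
    return r
E
python3 - <<'E'
from h import *
for n in('top','side'):
    z=np.load(f'pics/{n}0.npz'); p,d=z['p'],z['d']; I=toI(cloud(n,d))
    m=(I[...,0]>-.23)&(I[...,0]<-.006)&(abs(I[...,1])<.17)&(abs(I[...,2]-.08)<.006)
    print(n,rect(I,m,0))
    for r in boxes(n,d):print(r)
E
```

```text
top (array([-1.02325951e+02,  6.88171387e-02]), (280.3889465332031, 192.63351440429688), [-0.00022717859246768057, 1.5705692768096924], array([[-198.67455 , -140.10378 ],
       [  -6.041041, -140.14754 ],
       [  -5.977356,  140.24141 ],
       [-198.61086 ,  140.28517 ]], dtype=float32))
(np.int64(572), array([-92.1,  79.2]), array([90.8, 48.2]), array([-1.501,  0.069]), [[-139.0, 100.0], [-136.0, 52.0], [-45.0, 58.0], [-48.0, 106.0]])
(np.int64(575), array([-88.6, -71.8]), array([48.1, 92.1]), array([-0.053,  1.518]), [[-136.0, -93.0], [-44.0, -98.0], [-41.0, -50.0], [-133.0, -45.0]])
side (array([-101.76687622,   -0.16716003]), (288.05023193359375, 191.38804626464844), [-0.00026150449411943555, 1.5705348253250122], array([[-197.49855  , -144.16724  ],
       [  -6.1105266, -144.21729  ],
       [  -6.035202 ,  143.83292  ],
       [-197.42323  ,  143.88297  ]], dtype=float32))
(np.int64(440), array([-89.9,  76.6]), array([92.1, 52.9]), array([-1.469,  0.102]), [[-138.0, 98.0], [-133.0, 46.0], [-41.0, 55.0], [-47.0, 108.0]])
(np.int64(574), array([-88.4, -74.3]), array([52.9, 90.5]), array([-0.026,  1.545]), [[-134.0, -100.0], [-44.0, -102.0], [-42.0, -49.0], [-133.0, -47.0]])
```

```bash
python3 -m handwheel '[{"fingers":0.06,"x":-0.018,"y":0,"z":-0.046,"spin":7},{"fingers":0.06,"x":-0.036,"y":0,"z":-0.092,"spin":14},{"fingers":0.06,"x":-0.055,"y":0,"z":-0.139,"spin":21},{"fingers":0.06,"x":-0.074,"y":0,"z":-0.186,"spin":28},{"fingers":0.06,"x":-0.093,"y":0,"z":-0.233,"spin":35},{"fingers":0.06,"x":-0.111,"y":0,"z":-0.280,"spin":43},{"fingers":0.06,"x":-0.130,"y":0,"z":-0.327,"spin":50},{"fingers":0.06,"x":-0.149,"y":0,"z":-0.374,"spin":57},{"fingers":0.06,"x":-0.168,"y":0,"z":-0.421,"spin":64},{"fingers":0.06,"x":-0.186,"y":0,"z":-0.468,"spin":71.8}]' 10
cat >> h.py <<'E'
def st():
    o=get_obs(); p=o['ee_pos']; i=toI(p.reshape(1,1,3))[0,0]
    print('t',o['time_s'],'I mm',(i*1000).round(1),'yawI',(o['eef_rot'][2]-YAW).round(4),'rp',o['eef_rot'][:2].round(3),'F',o['force'].round(1),'w',o['grip_width'].round(4),'q',o['qpos'].round(2))
E
python3 -c "from h import *;st()"
```

```text
time_s: 1.1
ee_pos: [0.5743, 0.1392, 0.2242]
eef_rot: [-1.571, 0.0, -0.114]
force: [-0.5, 0.9, 0.8]
grip_width: 0.0498Traceback (most recent call last):
  File "<string>", line 1, in <module>
    from h import *;st()
                    ~~^^
  File "h.py", line 33, in st
    print('t',o['time_s'],'I mm',(i*1000).round(1),'yawI',(o['eef_rot'][2]-YAW).round(4),'rp',o['eef_rot'][:2].round(3),'F',o['force'].round(1),'w',o['grip_width'].round(4),'q',o['qpos'].round(2))
                                                                                                                                                    ^^^^^^^^^^^^^^^^^^^^^
AttributeError: 'float' object has no attribute 'round'
```

```bash
sed -i "s/o\['grip_width'\].round(4)/o['grip_width']/" h.py; python3 -m handwheel '[{"fingers":0.06,"x":0,"y":0.02,"z":0,"spin":0},{"fingers":0.06,"x":0.002,"y":0.04,"z":0,"spin":0},{"fingers":0.06,"x":0.004,"y":0.06,"z":0,"spin":0},{"fingers":0.06,"x":0.004,"y":0.08,"z":0,"spin":0},{"fingers":0.06,"x":0.004,"y":0.095,"z":0,"spin":0},{"fingers":0.06,"x":0.004,"y":0.105,"z":0,"spin":0},{"fingers":0.06,"x":0.004,"y":0.113,"z":0,"spin":0},{"fingers":0.06,"x":0.004,"y":0.118,"z":0,"spin":0},{"fingers":0.06,"x":0.004,"y":0.118,"z":0,"spin":0},{"fingers":0.06,"x":0.004,"y":0.118,"z":0,"spin":0}]'
python3 -c "
from h import *
st();p,d=shot('side','s1')
P=p[180:330,250:480,::-1]; cv2.imwrite('pics/s1c.png',cv2.resize(P,None,fx=3,fy=3))"
```

```text
time_s: 2.1
ee_pos: [0.5775, 0.1407, 0.107]
eef_rot: [-1.571, -0.001, -0.109]
force: [0.4, -1.1, 0.1]
grip_width: 0.0496
t 2.1 I mm [-94.4 134.8 107. ] yawI -0.0002 rp [-1.571e+00 -1.000e-03] F [ 0.4 -1.1  0.1] w 0.049614180770598475 q [ 0.18  0.51  1.51 -0.    1.12  0.29]
```

View pics/s1c.png

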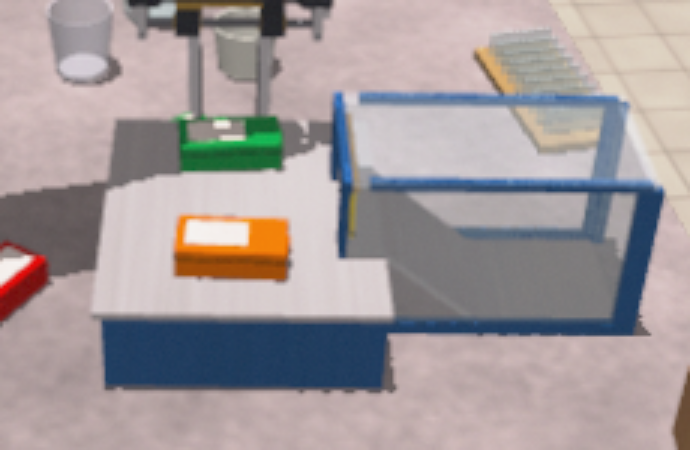

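The fingers stand just behind the green box's left side, at about (190–270, 110) in the crop. Now the sideways push.

```bash
python3 -m handwheel '[{"fingers":0.06,"x":0,"y":0,"z":-0.008,"spin":0},{"fingers":0.06,"x":0,"y":0,"z":-0.018,"spin":0},{"fingers":0.06,"x":0,"y":0,"z":-0.03,"spin":0},{"fingers":0.06,"x":0,"y":0,"z":-0.042,"spin":0},{"fingers":0.06,"x":0,"y":0,"z":-0.054,"spin":0},{"fingers":0.06,"x":0,"y":0,"z":-0.066,"spin":0},{"fingers":0.06,"x":0,"y":0,"z":-0.077,"spin":0},{"fingers":0.06,"x":0,"y":0,"z":-0.085,"spin":0},{"fingers":0.06,"x":0,"y":0,"z":-0.09,"spin":0},{"fingers":0.06,"x":0,"y":0,"z":-0.09,"spin":0}]'
python3 -c "
from h import *
st();p,d=shot('side','s2')
P=p[180:330,250:480,::-1]; cv2.imwrite('pics/s2c.png',cv2.resize(P,None,fx=3,fy=3))
I=toI(cloud('side',d));h=cv2.cvtColor(p,cv2.COLOR_RGB2HSV).astype(int)
m=(h[...,0]>45)&(h[...,0]<80)&(h[...,1]>120)&(abs(I[...,2]-.109)<.005)&(abs(I[...,1])<.15)&(abs(I[...,0]+.1)<.11)
print(rect(I,m,0))"
```

```text
time_s: 3.15
ee_pos: [0.5675, 0.0506, 0.1064]
eef_rot: [-1.571, 0.0, -0.11]
force: [-0.0, 0.1, -0.2]
grip_width: 0.0498
t 3.15 I mm [-94.6  44.2 106.4] yawI -0.0007 rp [-1.571  0.   ] F [-0.   0.1 -0.2] w 0.04983309253370023 q [ 0.02  0.46  1.58 -0.    1.09  0.13]
(array([-92.09225464,   4.97976303]), (86.92550659179688, 45.35942077636719), [-1.5683692693710327, 0.002427263418212533], array([[-135.60992 ,   27.553911],
       [-135.49983 ,  -17.805376],
       [ -48.574585,  -17.594385],
       [ -48.684677,   27.764902]], dtype=float32))
```

View pics/s2c.png

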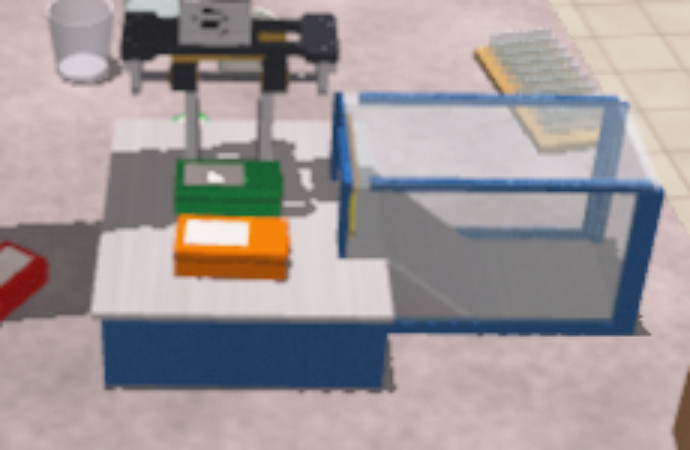

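```bash
python3 -m handwheel '[{"fingers":0.06,"x":0,"y":0,"z":-0.003,"spin":0},{"fingers":0.06,"x":0,"y":0,"z":-0.006,"spin":0},{"fingers":0.06,"x":0,"y":0,"z":-0.008,"spin":0},{"fingers":0.06,"x":0,"y":0,"z":-0.008,"spin":0},{"fingers":0.06,"x":0,"y":0,"z":0,"spin":0},{"fingers":0.06,"x":0,"y":0,"z":0.015,"spin":0},{"fingers":0.06,"x":0,"y":0,"z":0.035,"spin":0},{"fingers":0.06,"x":-0.02,"y":0,"z":0.05,"spin":0},{"fingers":0.06,"x":-0.05,"y":0,"z":0.06,"spin":0},{"fingers":0.06,"x":-0.08,"y":0,"z":0.06,"spin":0}]'
python3 -m handwheel '[{"fingers":-0.6,"x":0,"y":0,"z":0,"spin":-8},{"fingers":-0.6,"x":0,"y":0,"z":0,"spin":-16},{"fingers":-0.6,"x":0,"y":0,"z":0,"spin":-24},{"fingers":-0.6,"x":0,"y":0,"z":0,"spin":-32},{"fingers":-0.6,"x":0,"y":0,"z":0,"spin":-40},{"fingers":-0.6,"x":0,"y":0,"z":0,"spin":-48},{"fingers":-0.6,"x":0,"y":0,"z":0,"spin":-56},{"fingers":-0.6,"x":0,"y":0,"z":0,"spin":-64},{"fingers":-0.6,"x":0,"y":0,"z":0,"spin":-72},{"fingers":-0.6,"x":0,"y":0,"z":0,"spin":-80}]'
python3 -c "
from h import *
st()
for n in('side','top'):
  p,d=shot(n,n+'3')
  for r in boxes(n,d):print(n,r)
P=p[90:310,200:460,::-1]; cv2.imwrite('pics/t3c.png',cv2.resize(P,None,fx=2.5,fy=2.5))"
```

```text
time_s: 4.2
ee_pos: [0.4934, 0.1216, 0.1062]
eef_rot: [-1.571, 0.0, -0.107]
force: [0.5, -1.2, -0.2]
grip_width: 0.0498
time_s: 5.2
ee_pos: [0.4944, 0.1207, 0.1065]
eef_rot: [-1.571, -0.0, 1.294]
force: [0.0, 0.8, 0.3]
grip_width: 0.0186
t 5.2 I mm [-174.8  105.9  106.5] yawI 1.4027 rp [-1.571 -0.   ] F [0.  0.8 0.3] w 0.018647063275731506 q [ 0.17  0.34  1.76  0.    1.04 -1.13]
side (np.int64(265), array([-121.9,   40.6]), array([ 74.6, 166.2]), array([-0.703,  0.867]), [[-209.0, 66.0], [-83.0, -42.0], [-34.0, 15.0], [-161.0, 123.0]])
side (np.int64(857), array([-89.7, -50.9]), array([ 93.5, 101.1]), array([-1.561,  0.009]), [[-137.0, -1.0], [-136.0, -102.0], [-42.0, -101.0], [-43.0, 0.0]])
top (np.int64(334), array([-92.7,  14. ]), array([91.1, 27.7]), array([-1.568,  0.002]), [[-138.0, 28.0], [-138.0, -0.0], [-47.0, 0.0], [-47.0, 28.0]])
top (np.int64(819), array([-90.8, -48.9]), array([94.4, 97.5]), array([-1.569,  0.002]), [[-138.0, -0.0], [-138.0, -98.0], [-44.0, -98.0], [-44.0, -0.0]])
```

View pics/t3c.png

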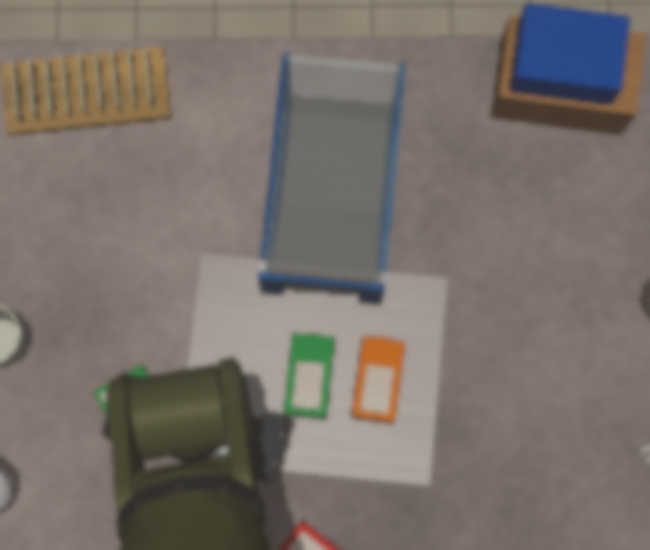

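The box sits square at I (-92.5, 4), at (310,375) in the crop, with the orange one unmoved beside it. Now I'll bring the fingers behind it.

```bash
python3 -m handwheel '[{"fingers":-0.6,"x":0,"y":0,"z":0,"spin":-5},{"fingers":-0.6,"x":-0.012,"y":0,"z":-0.002,"spin":-9.6},{"fingers":-0.6,"x":-0.03,"y":0,"z":-0.005,"spin":-9.6},{"fingers":-0.6,"x":-0.05,"y":0,"z":-0.0085,"spin":-9.6},{"fingers":-0.6,"x":-0.07,"y":0,"z":-0.012,"spin":-9.6},{"fingers":-0.6,"x":-0.085,"y":0,"z":-0.0145,"spin":-9.6},{"fingers":-0.6,"x":-0.096,"y":0,"z":-0.0165,"spin":-9.6},{"fingers":-0.6,"x":-0.1005,"y":0,"z":-0.017,"spin":-9.6},{"fingers":-0.6,"x":-0.1005,"y":0,"z":-0.017,"spin":-9.6},{"fingers":-0.6,"x":-0.1005,"y":0,"z":-0.017,"spin":-9.6}]'
python3 -c "from h import *;st()"
```

```text
time_s: 6.3
ee_pos: [0.4828, 0.0188, 0.1065]
eef_rot: [-1.571, -0.0, 1.454]
force: [-0.6, 0.3, 0.3]
grip_width: 0.0187
t 6.3 I mm [-175.3    3.3  106.5] yawI 1.5632 rp [-1.571 -0.   ] F [-0.6  0.3  0.3] w 0.018728447740990976 q [-0.04  0.29  1.83  0.    1.02 -1.49]
```

```bash
python3 -m handwheel '[{"fingers":-0.6,"x":0,"y":0,"z":-0.010,"spin":0},{"fingers":-0.6,"x":0,"y":0,"z":-0.022,"spin":0},{"fingers":-0.6,"x":0,"y":0,"z":-0.034,"spin":0},{"fingers":-0.6,"x":0,"y":0,"z":-0.046,"spin":0},{"fingers":-0.6,"x":0,"y":0,"z":-0.058,"spin":0},{"fingers":-0.6,"x":0,"y":0,"z":-0.070,"spin":0},{"fingers":-0.6,"x":0,"y":0,"z":-0.082,"spin":0},{"fingers":-0.6,"x":0,"y":0,"z":-0.092,"spin":0},{"fingers":-0.6,"x":0,"y":0,"z":-0.1,"spin":0},{"fingers":-0.6,"x":0,"y":0,"z":-0.105,"spin":0}]'
python3 -c "
from h import *
st();p,d=shot('side','s4')
P=p[180:330,250:480,::-1]; cv2.imwrite('pics/s4c.png',cv2.resize(P,None,fx=3,fy=3))
I=toI(cloud('side',d));h=cv2.cvtColor(p,cv2.COLOR_RGB2HSV).astype(int)
m=(h[...,0]>45)&(h[...,0]<80)&(h[...,1]>120)&(abs(I[...,2]-.109)<.005)&(abs(I[...,1])<.05)&(abs(I[...,0]+.05)<.11)
print(rect(I,m,0))"
```

```text
time_s: 7.3
ee_pos: [0.5876, 0.0062, 0.1063]
eef_rot: [-1.571, 0.0, 1.455]
force: [-0.4, -0.2, -0.2]
grip_width: 0.0187
t 7.3 I mm [-69.7   2.2 106.3] yawI 1.5638 rp [-1.571  0.   ] F [-0.4 -0.2 -0.2] w 0.01871128274049576 q [-0.05  0.5   1.53 -0.    1.11 -1.51]
(array([-26.66040611, -12.65774536]), (61.52500915527344, 69.17263793945312), [-1.470334768295288, 0.10046160221099854], array([[-60.73656   ,  18.668934  ],
       [-53.79905   , -50.154934  ],
       [  7.4157486 , -43.984425  ],
       [  0.47823715,  24.839443  ]], dtype=float32))
```

View pics/s4c.png

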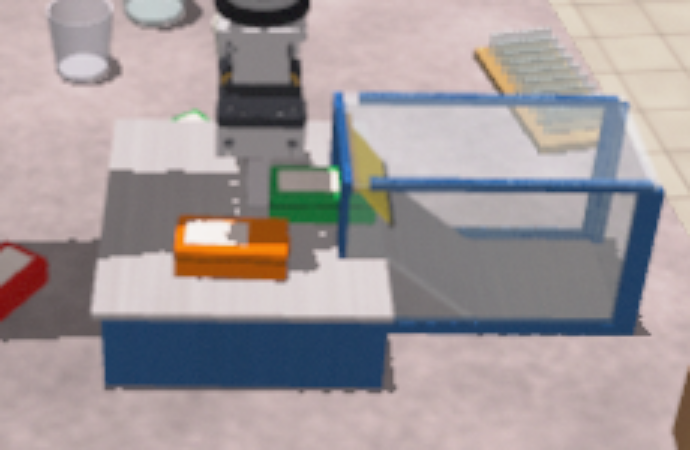

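The box is straight in the doorway with the flap lifted, and its back is at x of about -60. I'll push on to about -6, stopping short of the lintel.

```bash
python3 -m handwheel '[{"fingers":-0.6,"x":0,"y":0,"z":-0.006,"spin":0},{"fingers":-0.6,"x":0,"y":0,"z":-0.016,"spin":0},{"fingers":-0.6,"x":0,"y":0,"z":-0.03,"spin":0},{"fingers":-0.6,"x":0,"y":0,"z":-0.044,"spin":0},{"fingers":-0.6,"x":0,"y":0,"z":-0.055,"spin":0},{"fingers":-0.6,"x":0,"y":0,"z":-0.055,"spin":0},{"fingers":-0.6,"x":0,"y":0,"z":-0.055,"spin":0},{"fingers":-0.6,"x":0,"y":0,"z":-0.055,"spin":0},{"fingers":-0.6,"x":0,"y":0,"z":-0.055,"spin":0},{"fingers":-0.6,"x":0,"y":0,"z":-0.055,"spin":0}]'
python3 -c "
from h import *
st();p,d=shot('side','s5')
P=p[180:330,250:480,::-1]; cv2.imwrite('pics/s5c.png',cv2.resize(P,None,fx=3,fy=3))"
```

```text
time_s: 8.35
ee_pos: [0.6415, -0.0003, 0.1066]
eef_rot: [-1.571, 0.0, 1.455]
force: [0.1, -0.2, -0.7]
grip_width: 0.0187
t 8.35 I mm [-15.4   1.7 106.6] yawI 1.5637 rp [-1.571  0.   ] F [ 0.1 -0.2 -0.7] w 0.018741325245470317 q [-0.06  0.61  1.36 -0.    1.17 -1.51]
```

View pics/s5c.png

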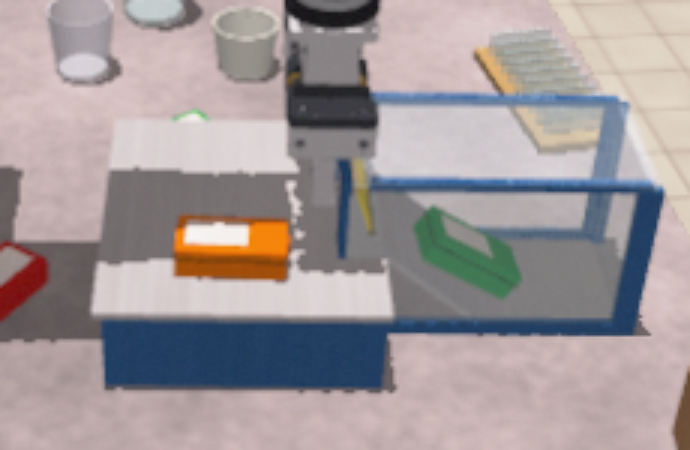

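The box is sliding down the chute at about (468,250), and the flap is swinging shut. I'll withdraw, lift clear and check.

```bash
python3 -m handwheel '[{"fingers":-0.6,"x":0,"y":0,"z":0.01,"spin":0},{"fingers":-0.6,"x":0,"y":0,"z":0.03,"spin":0},{"fingers":-0.6,"x":0,"y":0,"z":0.055,"spin":0},{"fingers":-0.6,"x":0,"y":0,"z":0.08,"spin":0},{"fingers":-0.6,"x":0,"y":-0.01,"z":0.1,"spin":0},{"fingers":-0.6,"x":0,"y":-0.03,"z":0.12,"spin":0},{"fingers":-0.6,"x":0,"y":-0.055,"z":0.14,"spin":0},{"fingers":-0.6,"x":0,"y":-0.08,"z":0.16,"spin":0},{"fingers":-0.6,"x":0,"y":-0.1,"z":0.17,"spin":0},{"fingers":-0.6,"x":0,"y":-0.1,"z":0.17,"spin":0}]'
python3 -m handwheel '[{"fingers":-0.6,"x":0,"y":0,"z":0,"spin":0},{"fingers":-0.6,"x":0,"y":0,"z":0,"spin":0},{"fingers":-0.6,"x":0,"y":0,"z":0,"spin":0},{"fingers":-0.6,"x":0,"y":0,"z":0,"spin":0},{"fingers":-0.6,"x":0,"y":0,"z":0,"spin":0},{"fingers":-0.6,"x":0,"y":0,"z":0,"spin":0},{"fingers":-0.6,"x":0,"y":0,"z":0,"spin":0},{"fingers":-0.6,"x":0,"y":0,"z":0,"spin":0},{"fingers":-0.6,"x":0,"y":0,"z":0,"spin":0},{"fingers":-0.6,"x":0,"y":0,"z":0,"spin":0}]'
python3 -c "
from h import *
st();p,d=shot('side','s6')
P=p[180:330,250:480,::-1]; cv2.imwrite('pics/s6c.png',cv2.resize(P,None,fx=3,fy=3))
p,d=shot('top','t6');print(boxes('top',d)[1]);print(boxes('side',np.load('pics/s6.npz')['d'])[1])"
```

```text
time_s: 9.4
ee_pos: [0.4729, 0.0195, 0.2092]
eef_rot: [-1.576, -0.0, 1.455]
force: [0.2, -0.3, -0.0]
grip_width: 0.0188
time_s: 10.4
ee_pos: [0.4728, 0.0194, 0.2065]
eef_rot: [-1.571, 0.0, 1.455]
force: [0.6, -0.5, 0.9]
grip_width: 0.0188
t 10.4 I mm [-185.4    2.9  206.5] yawI 1.5637 rp [-1.571  0.   ] F [ 0.6 -0.5  0.9] w 0.018782307452359925 q [-0.04  0.14  1.75 -0.    1.24 -1.49]
(np.int64(420), array([-83.4, -72.3]), array([47.7, 81.6]), array([-0.035,  1.536]), [[-125.0, -95.0], [-43.0, -98.0], [-42.0, -50.0], [-123.0, -47.0]])
(np.int64(571), array([-88.3, -74.3]), array([54.6, 90.3]), array([-0.054,  1.517]), [[-135.0, -99.0], [-45.0, -104.0], [-42.0, -50.0], [-132.0, -45.0]])
```

View pics/s6c.png

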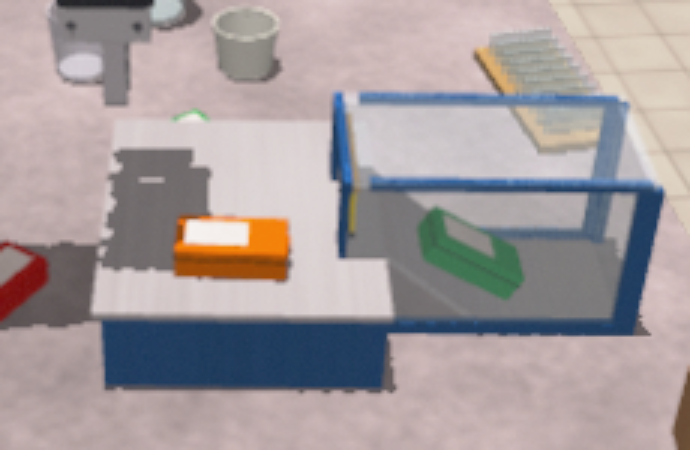

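The flap hangs shut (yellow strip at about (352,210)) and the orange box is unmoved. The green box still looks tilted, so I'll check whether it has settled at the bottom of the chute.

```bash
python3 - <<'E'
from h import *
p0,d0=np.load('pics/s6.npz').values()
p,d=shot('side','s7')
def gm(p):
    h=cv2.cvtColor(p,cv2.COLOR_RGB2HSV).astype(int)
    m=(h[...,0]>45)&(h[...,0]<85)&(h[...,1]>90);m[:, :370]=0;m[:240]=0;m[300:]=0;m[:,440:]=0
    return m
for q in(np.load('pics/s5.npz')['p'],p0,p):
    m=gm(q);v,u=np.nonzero(m);print(m.sum(),u.mean().round(2),v.mean().round(2),u.min(),u.max(),v.min(),v.max())
m=gm(p);I=toI(cloud('side',d))[m]*1000;print('depth pts',np.percentile(I,[2,50,98],axis=0).round(0))
t=np.load('pics/t6.npz');J=toI(cloud('top',t['d']))*1000
h=cv2.cvtColor(t['p'],cv2.COLOR_RGB2HSV).astype(int)
k=(J[...,0]>20)&(J[...,0]<260)&(abs(J[...,1])<75)&(h[...,0]>45)&(h[...,0]<85)&(h[...,1]>50);print('top green',k.sum(),np.percentile(J[k],[2,50,98],axis=0).round(0) if k.sum() else '')
# project hypothesised resting box (side view): lower front edge at (xf,z=5), slope a
c=cams.get_calibration('side');V=np.array(c['view']);K=np.array([[c['fx'],0,c['cx']],[0,c['fy'],c['cy']],[0,0,1.]])
R=np.array([[np.cos(YAW),-np.sin(YAW)],[np.sin(YAW),np.cos(YAW)]])
best=[]
v,u=np.nonzero(m)
for xf in range(70,245,5):
  for zf in range(5,60,5):
    for a in np.radians([0,10,20,30,40,50]):
     for y0 in(-5,2,9):
      P=[]
      for s in(0,90):
        for hh in(0,28):
          for y in(-24,24):
            P.append([xf-s*np.cos(a)+hh*np.sin(a),y0+y,zf+s*np.sin(a)+hh*np.cos(a)])
      P=np.array(P)/1000;W=np.c_[(R@P[:,:2].T).T+O,P[:,2]]
      uv=cv2.projectPoints(W,cv2.Rodrigues(V[:3,:3])[0],V[:3,3],K,np.array(c['dist'],float))[0].reshape(-1,2)
      M=np.zeros((480,640),np.uint8);cv2.fillConvexPoly(M,cv2.convexHull(uv.round().astype(np.int32)),1)
      M=M>0;mm=cv2.morphologyEx(m.astype(np.uint8),cv2.MORPH_CLOSE,np.ones((9,9)))>0
      best.append(((M&mm).sum()/(M|mm).sum(),xf,zf,round(np.degrees(a)),y0))
print(sorted(best)[-6:])
E
```

```text
424 405.32 265.41 389 422 249 278
433 406.79 266.05 390 423 250 278
437 406.71 266.02 390 423 250 279
depth pts [[ 67. -69.  45.]
 [108. -66.  79.]
 [146. -62. 122.]]
top green 209 [[ 48. -28. 151.]
 [ 67. -10. 156.]
 [117.  11. 160.]]
[(np.float64(0.6216216216216216), 155, 5, 20, 2), (np.float64(0.6238159675236806), 145, 5, 30, -5), (np.float64(0.640218878248974), 150, 10, 30, -5), (np.float64(0.6448863636363636), 150, 5, 30, 2), (np.float64(0.6652360515021459), 155, 5, 30, -5), (np.float64(0.6724137931034483), 150, 5, 30, -5)]
```

```bash
python3 -c "
from h import *
print(workorder.hand_in())"
```

```text
the job is handed in; nothing more can be done
None
```

The green slide box is in the return box, and I handed the job in at about 10.5 s of the 54 s allowed. I got no verdict back.

I pushed the box about 75 mm sideways into line with the doorway, then straight in through the flap. I stopped with the fingers just short of the lintel; the box tipped down the chute by itself, and I drew the fingers back and lifted them clear.

**Last checks:**
- **Flap:** it hangs shut in the side picture.
- **Green box:** it had stopped moving between the last two pictures. It does not lie flat: a rough model fit (about 0.67 overlap) puts its front end on the floor and its back leaning on the ramp at about 30°. It is wholly inside the housing. Direct depth on it was not usable because the readings hit the clear walls.
- **Orange box:** the side camera shows it within about 1 mm of where it started. The last top-camera reading differed by 5 mm (82 mm long instead of 92), probably because the arm hid one end. Both are within the 12 mm limit.
- **Forces:** every reading I took was below 2 N.
- **Other objects:** I did not measure the bench items again. The ones in the last side crop looked unmoved.

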